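Take the instrument cover off its hook and press it home on the tilted housing

ROBOT

A 7-joint arm with a two-finger parallel gripper is mounted at the origin on the work surface. World frame = base frame: x ahead of the robot, y to its left, z up, the work surface at z = 0. Lengths are in m, angles in rad, forces in N, time in s.
With the tool pointing down it reaches from about 0.4 to 0.85 m from the base axis. Payload 6.9 kg.
Tool frame: the origin (TCP) lies at the very end of the fingers, on their centre line; the grasp point (between the pads) lies 19 mm behind it (r.tcp_to_grasp is the distance from the TCP to the grasp point, in m); z points along the fingers, y is the line along which they close (so a half turn about z gives the same grasp; the last joint's range is limited). The gripper opens to 85 mm and grips with 20 to 120 N. Pads are 22 mm wide; open, the fingers measure 114 mm over their backs; the gripper's body (76 mm by 85 mm) begins 54 mm behind the grasp point. The pads swing forward as they close: fully open they stand 13 mm farther back than shut.
Start: joints at [-1.012, 0.507, -0.238, 1.5, 0.126, 1.149, -0.155], TCP at [0.273, 0.562, 0.231] pointing down, gripper open.
Joint ranges: [-3.08, 3.08], [-0.24, 2.05], [-1.43, 1.35], [0, 2.5], [-1.52, 4.66], [0.17, 1.96], [-2.89, 2.89]. Speed limits (rad/s): [2.39, 2.39, 3.14, 3.14, 3.14, 3.14, 3.14].

INTERFACE

Orientations are given as [roll, pitch, yaw] about the fixed x, y, z axes, in that order (R = Rz(yaw) Ry(pitch) Rx(roll)).
In Python, from cell import r gives the robot as it stands. The module is installed in compiled form; this text tells all that it offers. Calls block until the motion is done:
- r.movep(position, orientation): joint-space move of the TCP to a pose.
- r.movel(position, rot=None, feed=0.15, until_force=None): straight line of the TCP; rot=None keeps the orientation; feed is the mean speed in m/s. With until_force (N) it stops when the force on the tool has changed by that much, and returns True; else False.
- r.set_joints(angles): joint-space move.
- r.move_gripper(opening, strength=None): finger opening in m; strength is the grip in N (None keeps the last); returns when the fingers have stopped.
- r.dwell(seconds).
- r.ik(position, orientation): joint angles nearest the present ones, or None.
- r.state(): the state.
- r.grab_frame(name): name is "scene" or "top" or "wrist"; returns a dict with "color" (400x640x3 uint8, red, green, blue), "depth" (400x640 float32, m along the optical axis (not along the pixel's ray), 0 where there is no reading), "fovy" (degrees; the focal length in pixels is half the picture's height over the tangent of half this angle, whatever the lens; pixels are square), "cx", "cy" (the principal point, pixels), "world_from_camera" (4x4, takes a point from camera to world coordinates). Camera axes: x right, y down, z forward; pixel columns grow to the right and rows downward; lengths in m; the calibration is good to about 2 mm. A picture is of the moment at which its call begins.
A pose or a line that the arm cannot do raises r.Unreachable and nothing moves.
- r.hand_in(): hands the job in; it is judged then, once.
Trained networks look in a picture, given as the dict that the camera call returned (one of the last four; its "shot" number tells which), for a name from the list of things; names that differ only in an ending like _2 or _b are one class to them, and where a whole thing is asked for, a point or a joint stands for the part that bears it (a point fixed in the world has none). Each returns a list of dicts, best first, with "conf" (0 to 1); they miss things now and then, are a little off and sometimes report something else, mostly with a low value. They report only what shows in the picture. A call takes as long as a camera call. They do not tell look-alikes from the thing itself.
- r.recognise(picture, thing): "bbox" ([centre column, centre row, width, height] in pixels, round what is visible of it).
- r.outline_of(picture, thing): "region" (400x640 bool, what is visible of it) and "bbox" ([centre column, centre row, width, height] in pixels, round what is visible of it).
- r.landmark_of(picture, thing): "position" ([column, row] in pixels: a listed point, or the origin of a listed thing).
The state is a dict: "time_s": time; "joint_positions": joint angles; "joint_velocities": joint speeds; "effort": joint torques, N m; "tool_pos": TCP position; "ee_rot": TCP orientation; "force": force on the tool from outside, world axes, zero at the start; "torque": the same for the moment, N m; "finger_gap": finger opening in m; "gripper_force": force on a finger pad.
Only numpy, scipy, OpenCV 4.12 (cv2) and the standard library are available. Lean on these libraries where they do the work, as an engineer would, in place of code of your own. Each camera call takes 0.05 s, during which the arm holds its last target. There are 200 camera calls.

TASK

Lift the white instrument cover up and off its two-pronged hook, set it squarely over the open housing in the tilted work holder, and press down on it until both ends have gone fully home on the housing's rim. The catches are stiff, so press firmly by feel but do not strain the housing; let go of the cover and leave the other things on the bench where they are.

Things in the scene. Friction and masses are not known exactly. Their poses are not given: they have to be found in the camera images.
- cover: white plastic cover like a shallow shoebox lid, 96 (x) by 180 (y) mm outside; plate 5 mm thick, skirt walls 3 mm thick reaching 14 mm below the plate's underside; about 150 g. Origin: centre of the plate's underside; z towards the handle. The same after half a turn about z: fits either way round. Hangs level on the hook stand by its handle at the start.
- handle (a point): centre of the cover's grey handle: bar 10 x 10 mm, 90 mm long along the cover's y, its centre 55 mm above the plate's underside, 45 mm free below it; a post 8 mm thick joins it to the plate 41 mm either side of the middle. Axes as the cover's.
- press_a (a point): top face of the cover's plate at the end towards its +y, 76 mm from the middle (orange dot 18 mm across), a free place to press. Axes as the cover's.
- press_b (a point): the same orange dot at the end towards the cover's -y, 76 mm from the middle.
- hook_stand: fixed; origin on the bench below the hanging handle's middle (handle along y). Two prongs 8 mm wide and high, 28 mm either side of the middle, point to its -x, upper faces 175 mm above the bench; red end lips 16 to 22 mm on the -x side rise to 185 mm: lift the bar more than 10 but less than 37 mm (the plate then meets the prongs). Upright plate behind 85 mm on the +x side, 175 mm high.
- rim (a point): centre of the open mouth of the white housing, level with its rim; z points out of the mouth, y along its long side. 85 (x) by 169 (y) mm outside, walls 3 mm; leaned 22 to 32 degrees so that the mouth faces up and to the holder's -x side. The cover's skirt goes around it with 2.5 mm to spare each side. Cover home: plate's underside on the rim (press dots 5 mm above the rim).
- catch_top_a (a point): middle of the top of the black catch bar (66 x 7 mm) inside the housing's +y end, 76 mm from the mouth's centre, standing 6 to 8 mm above the rim at first. It takes about 10 N to push down level with the rim and stays where it is pushed.
- catch_top_b (a point): the same at the housing's -y end.
- holder: fixed tilting work holder: steel base 150 (x) by 180 (y) by 14 mm with two uprights carrying the housing's pivot (along its y) 128 mm above the bench. Origin: on the bench under the pivot.
- parts_bin: bystander: loose yellow open bin 100 x 75 x 50 mm, origin at the centre of its underside.
- spool: bystander: loose metal spool standing upright, 56 mm across, 45 mm high, origin at the centre of its underside.
- bottle: bystander: loose small clear bottle with a red cap, 44 mm across, 85 mm high, origin at the centre of its underside.
Things that resemble listed ones, but are neither listed nor needed, are in the scene too. What is shaped like the holder but orange or yellow is not meant.

How it is judged:
On the way, in this order (a step that is already met when the one before it is completed fails the run):
1. the cover has been lifted off the hook and is held up clear of the stand (height (world z) of handle above 0.185 m and horizontal distance between cover and hook_stand above 0.05 m and contact force between cover and hook_stand below 0.1 N), for 0.1 s.
2. both ends of the cover are fully home on the housing's rim (z of press_a in the frame of rim between 0.002 and 0.0068 m and z of press_b in the frame of rim between 0.002 and 0.0068 m and horizontal distance between cover and rim below 0.006 m and angle between the y axis of cover and the y axis of rim, either way round below 0.07 rad), for 0.2 s.
At the end, for the whole second after the job is handed in: The cover lies at rest over the housing, released, with both press dots less than 6.8 mm (5 mm when perfectly home) above the rim plane, the cover's middle within 6 mm of the mouth's centre seen from above and its long side within 0.07 rad of the housing's (all of step 2 and linear speed of cover below 0.02 m/s and angular speed of cover below 0.2 rad/s); the robot touches nothing.
It fails at once if the housing is strained: the cover is forced onto it with more than 45 N (contact force between cover and housing above 45 N).
It fails at once if a bystander is moved by more than 25 mm (distance of any of parts_bin, spool, bottle from where it was at the start of the episode above 0.025 m).
It also fails if it takes over 64 s, if anything falls off the work surface, if the arm or the gripper's body presses on something with over 40 N, if the wrist force passes 120 N, or if a joint passes its speed limit or range.

## Working session

There is one attempt and no reset: what is moved stays moved. The work goes in short steps, each a Python script; the robot and the scene stay as the last script left them, time stands still between calls to the robot, and variables do not carry over. Pictures are saved under pics/ and viewed, at most 10 in all, crops included, and the job is handed in when it is done.

```bash
mkdir -p pics; cat > h.py <<'E'
import numpy as np, cv2
from cell import r
from scipy.spatial.transform import Rotation as R
def foc(p): return p["color"].shape[0]/2/np.tan(np.radians(p["fovy"])/2)
def pts(p):
    d=p["depth"]; f=foc(p); v,u=np.mgrid[:d.shape[0],:d.shape[1]]
    c=np.stack([(u-p["cx"])/f*d,(v-p["cy"])/f*d,d],-1)
    T=np.array(p["world_from_camera"]); w=c@T[:3,:3].T+T[:3,3]; w[d==0]=np.nan; return w
def save(p,n): cv2.imwrite("pics/"+n,p["color"][:,:,::-1])
E
python3 - <<'E'
from h import *
for n in("scene","top"):
    p=r.grab_frame(n); save(p,n+".png"); W=pts(p); np.savez(n+".npz",W=W,**{k:np.array(v) for k,v in p.items()})
    for t in["cover","handle","press_a","hook_stand","rim","catch_top_a","holder","parts_bin","spool","bottle"]:
        for q in r.landmark_of(p,t)[:3]:
            c,w=[int(round(x)) for x in q["position"]]
            print(n,t,round(q["conf"],2),c,w,np.round(W[min(w,399),min(c,639)],3) )
print(r.state()["time_s"], r.tcp_to_grasp)
E
```

```text
scene cover 0.72 408 259 [0.644 0.201 0.129]
scene handle 0.73 411 242 [0.641 0.198 0.185]
scene press_a 0.91 437 270 [0.652 0.27  0.131]
scene press_a 0.83 375 244 [0.628 0.117 0.129]
scene hook_stand 0.82 398 286 [0.733 0.196 0.137]
scene rim 0.84 192 153 [ 0.515 -0.481  0.161]
scene rim 0.75 274 176 [ 0.359 -0.296  0.014]
scene rim 0.69 226 112 [ 0.255 -0.523  0.153]
scene catch_top_a 0.65 215 160 [ 0.547 -0.376  0.187]
scene catch_top_a 0.61 204 109 [ 0.318 -0.565  0.188]
scene catch_top_a 0.58 301 180 [ 0.524 -0.123  0.176]
scene holder 0.86 234 155 [ 0.305 -0.483  0.013]
scene holder 0.85 275 228 [ 0.574 -0.187  0.012]
scene holder 0.73 205 206 [ 0.575 -0.426  0.015]
scene parts_bin 0.95 318 314 [0.786 0.032 0.003]
scene spool 0.81 354 213 [0.436 0.012 0.022]
scene spool 0.34 302 178 [ 0.504 -0.129  0.166]
scene bottle 0.93 344 248 [0.587 0.03  0.032]
scene bottle 0.21 353 214 [0.432 0.009 0.013]
top cover 0.59 228 159 [0.635 0.178 0.181]
top cover 0.37 342 186 [ 0.559 -0.173  0.15 ]
top handle 0.74 219 158 [0.647 0.215 0.128]
top press_a 0.75 205 158 [0.646 0.259 0.131]
top press_a 0.68 250 162 [0.636 0.117 0.124]
top press_a 0.17 284 188 [0.563 0.012 0.061]
top hook_stand 0.92 229 166 [0.614 0.175 0.177]
top hook_stand 0.2 226 160 [0.641 0.193 0.129]
top rim 0.87 451 270 [ 0.305 -0.506  0.15 ]
top rim 0.82 362 269 [ 0.306 -0.234  0.159]
top rim 0.74 435 190 [ 0.55  -0.46   0.154]
top catch_top_a 0.65 334 275 [ 0.288 -0.148  0.192]
top catch_top_a 0.65 382 270 [ 0.303 -0.296  0.146]
top catch_top_a 0.65 473 264 [ 0.325 -0.562  0.186]
top holder 0.8 437 275 [ 0.29  -0.459  0.166]
top holder 0.75 342 186 [ 0.559 -0.173  0.15 ]
top holder 0.63 349 189 [ 0.551 -0.195  0.145]
top parts_bin 0.57 279 123 [ 0.796  0.037 -0.002]
top bottle 0.43 281 190 [0.557 0.022 0.053]
1.1 0.0187
```

View pics/scene.png

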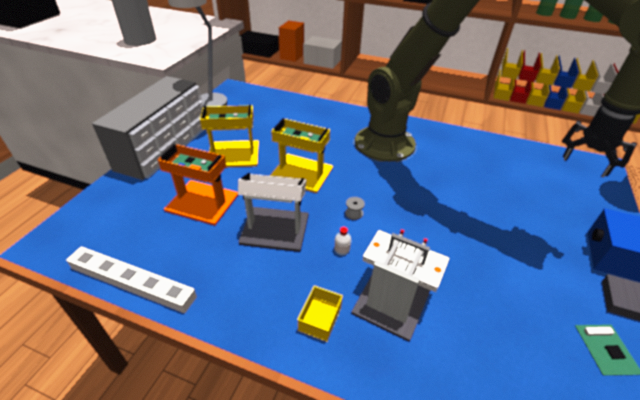

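View pics/top.png

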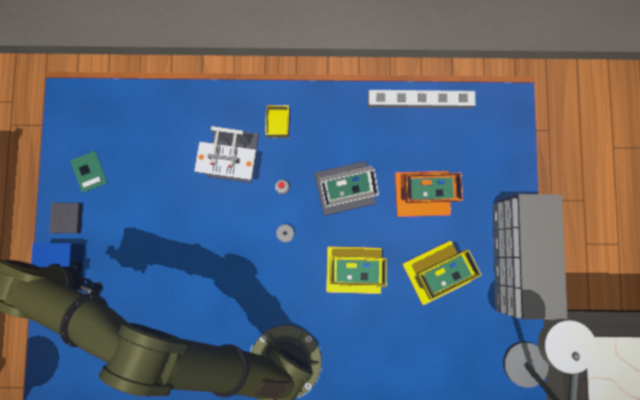

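The scene view shows the cover on its stand at about (408,255), the grey holder with the white housing at (273,195), and orange and yellow look-alike holders. In the top view the handle is at (225,158) and the housing at (348,186). Next I'll take close wrist views.

```bash
cat > look.py <<'E'
from h import *
print(np.round(r.state()["ee_rot"],3), r.state()["time_s"])
k=0
for pos,things in [((0.60,0.19,0.46),["handle","press_a"]),((0.53,0.15,0.46),["handle","press_a"]),((0.54,-0.15,0.46),["rim","catch_top_a"]),((0.48,-0.2,0.46),["rim","catch_top_a"])]:
    for yaw in(np.pi/2,-np.pi/2,0,np.pi):
        q=r.ik(pos,[np.pi,0,yaw]); 
        if q is not None: break
    r.movep(pos,[np.pi,0,yaw]); r.dwell(.2)
    p=r.grab_frame("wrist"); save(p,f"w{k}.png"); W=pts(p); np.savez(f"w{k}.npz",W=W,**{a:np.array(v) for a,v in p.items()})
    print(k,yaw,np.round(np.array(p["world_from_camera"])[:3].tolist(),3).tolist())
    for t in things:
        for l in r.landmark_of(p,t)[:3]:
            c,w=[int(round(x)) for x in l["position"]]
            print(t,round(l["conf"],2),c,w,np.round(W[np.clip(w,0,399),np.clip(c,0,639)],4))
    k+=1
print(r.state()["time_s"])
E
python3 look.py; python3 -c "
import cv2,numpy as np
for a,b,o in((0,1,'wa'),(2,3,'wb')):
    cv2.imwrite(f'pics/{o}.png',cv2.resize(np.hstack([cv2.imread(f'pics/w{a}.png'),cv2.imread(f'pics/w{b}.png')]),(800,250)))"
```

```text
[-3.142 -0.     2.689] 1.1
0 1.5707963267948966 [[1.0, 0.002, -0.001, 0.599], [0.001, -0.957, -0.291, 0.265], [-0.002, 0.291, -0.957, 0.603]]
handle 0.82 351 155 [0.6391 0.1911 0.1854]
press_a 0.92 339 196 [0.6287 0.1213 0.1297]
press_a 0.83 356 88 [0.6482 0.2705 0.1311]
1 1.5707963267948966 [[1.0, 0.001, -0.002, 0.53], [0.0, -0.957, -0.291, 0.225], [-0.002, 0.291, -0.957, 0.602]]
handle 0.81 408 122 [0.6372 0.1907 0.1848]
press_a 0.85 411 56 [0.6488 0.2696 0.1293]
press_a 0.8 388 171 [0.6282 0.1182 0.1299]
2 1.5707963267948966 [[1.0, 0.002, -0.0, 0.54], [0.002, -0.957, -0.291, -0.074], [-0.001, 0.291, -0.957, 0.603]]
rim 0.93 134 210 [ 0.2854 -0.2301  0.1584]
rim 0.74 320 190 [ 0.5421 -0.2057  0.1412]
rim 0.67 329 361 [ 0.5577 -0.4903  0.1523]
catch_top_a 0.97 326 313 [ 0.5511 -0.3747  0.1868]
catch_top_a 0.92 136 263 [ 0.2928 -0.2962  0.1871]
catch_top_a 0.63 307 134 [ 0.5257 -0.1232  0.1799]
3 1.5707963267948966 [[1.0, 0.002, -0.001, 0.48], [0.002, -0.957, -0.291, -0.125], [-0.001, 0.291, -0.957, 0.603]]
rim 0.9 195 349 [ 0.4517 -0.1817  0.5374]
rim 0.82 372 332 [ 0.5645 -0.4838  0.1532]
rim 0.7 372 152 [ 0.5524 -0.2017  0.1444]
catch_top_a 0.95 360 91 [ 0.5292 -0.1231  0.1796]
catch_top_a 0.91 371 286 [ 0.5592 -0.4023  0.1527]
catch_top_a 0.87 380 210 [ 0.561  -0.2724  0.1795]
6.4417
```

View pics/w3.png

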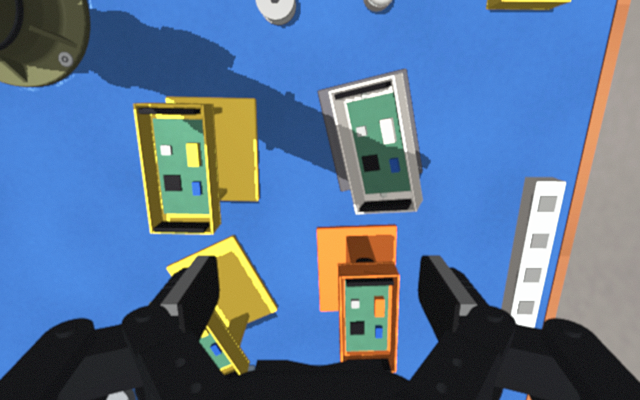

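View pics/w0.png

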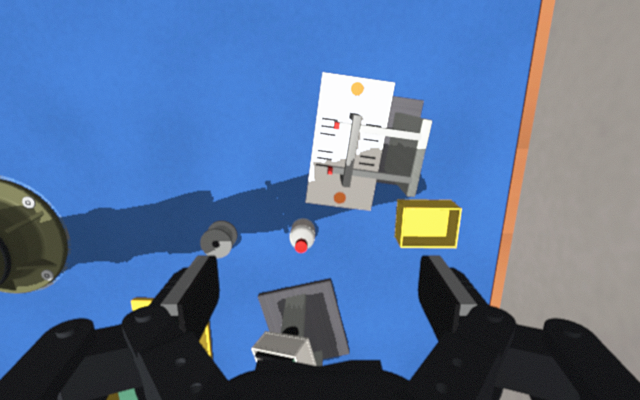

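```bash
python3 - <<'E'
from h import *
# region around housing: height map from w2,w3 points
Ws=[]
for k in(2,3):
    d=np.load(f"w{k}.npz"); W=d["W"].reshape(-1,3); C=d["color"].reshape(-1,3).astype(int)
    m=(np.abs(W[:,0]-.55)<.09)&(np.abs(W[:,1]+.195)<.125)&(W[:,2]>.12)
    Ws.append(np.c_[W[m],C[m]]); print(k,m.sum(),Ws[-1][:,:3].min(0),Ws[-1][:,:3].max(0))
    A=Ws[-1]
    # dark high = catch; white = walls
    wh=(A[:,3:].min(1)>150); dk=(A[:,3:].max(1)<60)
    print("white",wh.sum(),"dark",dk.sum())
    for s in(A[wh],A[dk]):
        P=s[:,:3]; 
        e=(P[:,1]-(-.195)) 
        for lo,hi in((-.125,-.09),(-.09,-.06),(-.06,.06),(.06,.09),(.09,.125)):
            z=P[(e>lo)&(e<hi)]
            if len(z)>3: print(lo,len(z),np.round(np.percentile(z,[2,50,98],axis=0),3).tolist())
E
```

```text
2 52511 [ 0.46458127 -0.28570981  0.12053   ] [ 0.62119904 -0.10039514  0.55419901]
white 2448 dark 41511
-0.09 678 [[0.528, -0.282, 0.124], [0.566, -0.265, 0.146], [0.617, -0.256, 0.192]]
-0.06 1163 [[0.501, -0.254, 0.124], [0.539, -0.22, 0.156], [0.614, -0.137, 0.501]]
0.06 577 [[0.495, -0.133, 0.137], [0.569, -0.118, 0.174], [0.587, -0.106, 0.193]]
0.09 29 [[0.569, -0.105, 0.156], [0.577, -0.103, 0.17], [0.582, -0.101, 0.185]]
-0.09 429 [[0.54, -0.275, 0.154], [0.569, -0.266, 0.175], [0.597, -0.259, 0.193]]
-0.06 31057 [[0.47, -0.156, 0.481], [0.54, -0.138, 0.529], [0.61, -0.135, 0.545]]
0.06 10025 [[0.49, -0.135, 0.187], [0.546, -0.131, 0.543], [0.604, -0.124, 0.552]]
3 34865 [ 0.46001592 -0.28582391  0.12165086] [ 0.62122697 -0.10067938  0.55381014]
white 2983 dark 24650
-0.09 353 [[0.528, -0.284, 0.124], [0.574, -0.266, 0.146], [0.606, -0.256, 0.193]]
-0.06 1742 [[0.5, -0.247, 0.124], [0.567, -0.168, 0.165], [0.6, -0.136, 0.194]]
0.06 869 [[0.496, -0.134, 0.126], [0.558, -0.122, 0.161], [0.587, -0.107, 0.193]]
0.09 17 [[0.567, -0.105, 0.16], [0.578, -0.104, 0.168], [0.582, -0.102, 0.188]]
-0.09 446 [[0.539, -0.276, 0.155], [0.569, -0.267, 0.176], [0.597, -0.259, 0.193]]
-0.06 23957 [[0.463, -0.206, 0.481], [0.523, -0.188, 0.536], [0.551, -0.181, 0.55]]
0.06 247 [[0.502, -0.13, 0.165], [0.532, -0.122, 0.181], [0.563, -0.114, 0.194]]
```

The mouth leans towards the robot: it is low on the -x side and its yaw is about +0.22. The cover's yaw is about -0.13. Next I'll fit both accurately.

```bash
cat > fit.py <<'E'
from h import *
from scipy.optimize import least_squares
def sdf(P,c,h):
    q=np.abs(P-c)-h
    return np.linalg.norm(np.maximum(q,0),axis=1)+np.minimum(q.max(1),0)
def loc(P,x):
    n=R.from_euler("ZY",[x[3],-x[4]]); return (P-x[:3])@n.as_matrix()
def res(x,P):
    L=loc(P,x); D=.03
    shell=np.maximum(sdf(L,[0,0,-D],[.0425,.0845,D]),-sdf(L,[0,0,0],[.0395,.0815,.2]))
    d=[np.abs(shell)]
    for s,h in((1,x[5]),(-1,x[6])): d.append(np.abs(sdf(L,[0,s*.076,h-.02],[.033,.0035,.02])))
    return np.min(d,0)
def fit(P,x0):
    x=np.array(x0,float)
    for sc,dep in((.004,.02),(.0015,.02),(.001,.02)):
        L=loc(P,x); m=(L[:,2]>-dep)&(L[:,2]<.014)&(np.abs(L[:,0])<.05)&(np.abs(L[:,1])<.092)
        s=least_squares(res,x,args=(P[m],),loss="cauchy",f_scale=sc,x_scale=[.01]*3+[.1]*2+[.01]*2); x=s.x
    return x,m.sum(),np.median(np.abs(s.fun))
def cov(W,zlo,zhi,c,rad):
    m=(W[...,2]>zlo)&(W[...,2]<zhi)&(np.hypot(W[...,0]-c[0],W[...,1]-c[1])<rad); return W[m]
if __name__=="__main__":
    x0=[.547,-.197,.174,.22,.47,.007,.007]; allP=[]
    for k in("w2","w3","top","scene"):
        W=np.load(k+".npz")["W"].reshape(-1,3); W=W[(np.abs(W[:,0]-.547)<.1)&(np.abs(W[:,1]+.197)<.13)&(W[:,2]>.1)&(W[:,2]<.25)]
        if k[0]=="w": allP.append(W)
        print(k,[np.round(a,4).tolist() for a in fit(W,x0)])
    print("w2+3",[np.round(a,4).tolist() for a in fit(np.vstack(allP),x0)])
    for k in("w0","w1","top"):
        W=np.load(k+".npz")["W"]
        for n,lo,hi,rad in(("plate",.122,.138,.12),("bar",.181,.19,.06)):
            p=cov(W,lo,hi,(.638,.195),rad)
            (cx,cy),wh,a=cv2.minAreaRect((p[:,:2]*1000).astype(np.float32)); print(k,n,len(p),round(cx,1),round(cy,1),np.round(wh,1),round(a,1),np.round(np.median(p[:,2]),4))
E
python3 fit.py
```

```text
w2 [[0.5482, -0.1957, 0.1738, 0.2387, 0.4741, 0.0064, 0.0062], 3719, 0.0003]
w3 [[0.5483, -0.1957, 0.1736, 0.2389, 0.4753, 0.0063, 0.0062], 3482, 0.0003]
top [[0.5484, -0.1937, 0.1871, 0.2862, 0.4303, -0.005, -0.0022], 18, 0.0002]
scene [[0.5492, -0.195, 0.1741, 0.2441, 0.4724, 0.0062, 0.0064], 932, 0.0007]
w2+3 [[0.5483, -0.1957, 0.1737, 0.2388, 0.475, 0.0064, 0.0062], 7206, 0.0003]
w0 plate 7868 659.4 192.7 [180.  136.4] 82.3 0.1302
w0 bar 680 629.3 196.9 [89.9 30.9] 82.3 0.1851
w1 plate 8685 656.3 193.1 [180.2 130.8] 82.3 0.1301
w1 bar 770 629.2 196.8 [89.6 31. ] 82.3 0.185
top plate 1468 662.7 192.8 [181.9 138.9] 82.9 0.1298
top bar 88 639.1 191.6 [61.1 87.5] 23.5 0.1852
```

The housing fit agrees across views, with the rim at (0.548, -0.196, 0.174), a tilt of 27.2° and catches 6.3 mm proud. The handle is at (0.639, 0.1955, 0.180). Now I'll grasp it after an IK check.

```bash
cat >> h.py <<'E'
rim=np.array([.5483,-.1957,.1737]); Qr=R.from_euler("ZY",[.239,-.475]); n=Qr.apply([0,0,1]); G=r.tcp_to_grasp
F=R.from_euler("z",np.pi/2)*R.from_euler("x",np.pi)   # tool in cover
FIN=(Qr*F).as_euler("xyz")
def over(h): return rim+n*(.055+h-G)   # TCP for cover h above home
def st(m=""):
    s=r.state(); print(m,round(s["time_s"],2),np.round(s["tool_pos"],4),"F",np.round(s["force"],1),"T",np.round(s["torque"],2),"gap",round(s["finger_gap"],4),"gf",np.round(s["gripper_force"],1))
    return s
E
cat > grasp.py <<'E'
from h import *
for h in(.12,.06,0):
    for w in(0,np.pi): print(h,w,r.ik(over(h),(Qr*R.from_euler("z",w)*F).as_euler("xyz")))
a=-.134; v=np.array([np.cos(a),np.sin(a),0]); hd=np.array([.6392,.1955,.180])
o=[np.pi,0,np.pi/2+a]; g=hd-[0,0,G]
r.movep(g+[0,0,.12],o); r.move_gripper(.05); r.movel(g,feed=.12); st("at")
r.move_gripper(.0,80); r.dwell(.2); st("grip")
r.movel(g+[0,0,.02],feed=.05); r.dwell(.2); st("lift")
if r.state()["finger_gap"]>.006:
    r.movel(g+[0,0,.02]-.13*v,feed=.12); st("out")
    r.movel(g+[0,0,.16]-.13*v,feed=.15); r.dwell(.3); st("up")
    p=r.grab_frame("wrist"); save(p,"held.png"); np.savez("held.npz",W=pts(p),**{k:np.array(x) for k,x in p.items()})
    for l in r.landmark_of(p,"press_a"): print(l, np.round(pts(p)[int(l["position"][1]),int(l["position"][0])],4))
E
python3 grasp.py
```

```text
0.12 0 [ 0.36157554  0.12802472  0.28252768  1.95528675 -0.55166184  0.82276631
  1.20723247]
0.12 3.141592653589793 [-0.01772711  0.15936888  0.73717052  1.95883538 -0.65180756  0.87420895
 -1.82505907]
0.06 0 [ 0.40915278  0.21019486  0.18408431  2.01380069 -0.62826182  0.6824164
  1.26950923]
0.06 3.141592653589793 [ 0.00319635  0.25930451  0.70864025  2.01799922 -0.80891117  0.78412581
 -1.68281509]
0 0 [ 0.48018633  0.30228973  0.04483214  2.05511966 -0.69730755  0.53530482
  1.32311838]
0 3.141592653589793 [ 0.04190356  0.36026807  0.64324729  2.06010816 -0.97816012  0.70277977
 -1.53612964]
at 9.72 [0.6397 0.1957 0.1622] F [ 0.4 -0.  -0. ] T [0.01 0.03 0.01] gap 0.0503 gf 0.0
grip 10.38 [0.6395 0.1956 0.162 ] F [-1.6 -0.2  6.2] T [-0.06  0.25  0.02] gap 0.0084 gf 78.5
lift 11.12 [0.639  0.1954 0.1809] F [ 0.  -1.1 -1.9] T [-0.    0.01  0.01] gap 0.0085 gf 77.9
out 12.36 [0.5111 0.2126 0.1813] F [-0.6  0.6 -1.8] T [-0.04 -0.01 -0.01] gap 0.0083 gf 77.9
up 13.74 [0.5102 0.2128 0.3208] F [ 0.3 -0.3 -1.9] T [ 0.07  0.01 -0.01] gap 0.0085 gf 78.0
{'position': [318.0, 347.9], 'conf': 0.84} [0.5057 0.1839 0.344 ]
{'position': [316.6, 87.4], 'conf': 0.69} [0.5188 0.289  0.2891]
```

```bash
cat > appr.py <<'E'
from h import *
r.movep(over(.12),FIN); r.movel(over(.03),feed=.1); r.dwell(.4); s=st("pre")
print("tcp err local",np.round(Qr.inv().apply(np.array(s["tool_pos"])-over(.03))*1000,2),"rot err deg",np.round(np.degrees((Qr.inv()*R.from_euler("xyz",s["ee_rot"])*F.inv()).as_rotvec()),2))
for c in("wrist","scene"):
    p=r.grab_frame(c); save(p,f"pre_{c}.png"); W=pts(p); np.savez(f"pre_{c}.npz",W=W)
    for l in r.landmark_of(p,"press_a"):
        x,y=[int(round(a)) for a in l["position"]]
        if 0<=x<640 and 0<=y<400: print(c,round(l["conf"],2),x,y,"local mm",np.round(Qr.inv().apply(W[y,x]-rim)*1000,1))
    L=(W.reshape(-1,3)-rim)@Qr.as_matrix()
    m=(np.abs(L[:,2]-.035)<.006)&(np.abs(L[:,0])<.07)&(np.abs(L[:,1])<.12); L=L[m]
    if len(L)>50:
        (cx,cy),wh,a=cv2.minAreaRect((L[:,:2]*1000).astype(np.float32)); A=np.c_[L[:,:2],np.ones(len(L))]
        k=np.linalg.lstsq(A,L[:,2],rcond=None)[0]
        print(c,len(L),"rect",round(cx,1),round(cy,1),np.round(wh,1),round(a,2),"plane",np.round(k,4))
E
python3 appr.py
```

```text
pre 16.99 [ 0.5188 -0.2028  0.2329] F [ 0.   0.4 -1.9] T [-0.19  0.71 -0.04] gap 0.0084 gf 78.0
tcp err local [0.1  0.03 0.18] rot err deg [-0.   -0.02  0.  ]
wrist 0.74 318 346 local mm [ -0.3 -28.2  90.2]
wrist 0.56 317 89 local mm [-0.8 75.9 35.8]
wrist 36377 rect -0.2 0.5 [178.5  96.5] 89.93 plane [ 0.0012 -0.0003  0.035 ]
scene 0.87 246 164 local mm [  1.3 -75.7  35.7]
scene 0.76 298 169 local mm [-2.6 66.3 35.1]
scene 0.3 273 228 local mm [ -44.1   -2.4 -155.2]
scene 0.18 244 174 local mm [ 48.3 -66.7  18.1]
scene 605 rect 1.3 0.9 [180.9 100.5] 89.73 plane [-0.0256 -0.0006  0.0346]
```

View pics/pre_scene.png

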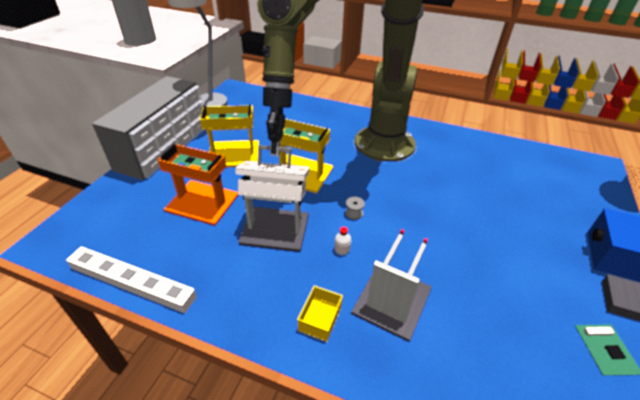

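The cover is aligned to within about 0.5 mm in the rim's frame; the scene picture shows it squarely above the housing at (272,178). Now I'll lower it and press by feel.

```bash
cat > press.py <<'E'
from h import *
def hh():
    s=st(); print("   h mm",np.round(Qr.inv().apply(np.array(s["tool_pos"])-over(0))*1000,2),"Fn",round(float(np.dot(s["force"],n)),1))
print(r.movel(over(.0085),feed=.03,until_force=6)); hh()
print(r.movel(over(-.003),feed=.006,until_force=30)); hh()
E
python3 press.py
```

```text
False
 18.06 [ 0.5284 -0.2007  0.2136] F [ 0.1  0.6 -1.4] T [-0.2   0.68  0.  ] gap 0.0084 gf 78.0
   h mm [-0.02 -0.15  8.58] Fn -1.4
True
 19.61 [ 0.5322 -0.1996  0.2061] F [-2.8  1.5  6.3] T [0.05 0.49 0.09] gap 0.0084 gf 78.9
   h mm [0.13 0.04 0.1 ] Fn 6.7
```

```bash
cat > rel.py <<'E'
from h import *
r.move_gripper(.05); r.dwell(.2); r.movel(over(.13),feed=.12); r.dwell(.3); st("clear")
for c in("wrist","scene"):
    p=r.grab_frame(c); save(p,f"home_{c}.png"); W=pts(p)
    for l in r.landmark_of(p,"press_a"):
        x,y=[int(round(a)) for a in l["position"]]
        if 2<=x<638 and 2<=y<398: print(c,round(l["conf"],2),x,y,"local mm",np.round(Qr.inv().apply(np.nanmedian(W[y-2:y+3,x-2:x+3].reshape(-1,3),0)-rim)*1000,1))
    L=(W.reshape(-1,3)-rim)@Qr.as_matrix()
    m=(np.abs(L[:,2]-.005)<.006)&(np.abs(L[:,0])<.06)&(np.abs(L[:,1])<.1); L=L[m]
    (cx,cy),wh,a=cv2.minAreaRect((L[:,:2]*1000).astype(np.float32)); k=np.linalg.lstsq(np.c_[L[:,:2],np.ones(len(L))],L[:,2],rcond=None)[0]
    print(c,len(L),"rect",round(cx,1),round(cy,1),np.round(wh,1),round(a,2),"plane",np.round(k,4))
    for s in(-1,1):
        q=L[np.abs(L[:,1]-s*.076)<.008]; print("  end",s,len(q),np.round(np.median(q[:,2])*1000,2))
E
python3 rel.py
```

```text
clear 21.82 [ 0.4744 -0.2136  0.3212] F [ 0.4 -0.  -0.4] T [-0.13  0.45  0.02] gap 0.0502 gf 0.0
wrist 0.97 319 90 local mm [-0.  76.5  5.5]
wrist 0.85 318 253 local mm [ -1.1 -76.    5.5]
wrist 18533 rect -0.4 -0.3 [179.7  96.3] 89.96 plane [-0.0005  0.0001  0.0049]
  end -1 1423 4.96
  end 1 2231 4.97
scene 0.58 245 175 local mm [  1.9 -77.8   6. ]
scene 0.55 300 183 local mm [31.9 79.1  5.2]
scene 651 rect 1.6 1.4 [180.2 101.2] 89.01 plane [-0.0259 -0.0014  0.0047]
  end -1 59 4.93
  end 1 59 5.04
```

View pics/home_wrist.png

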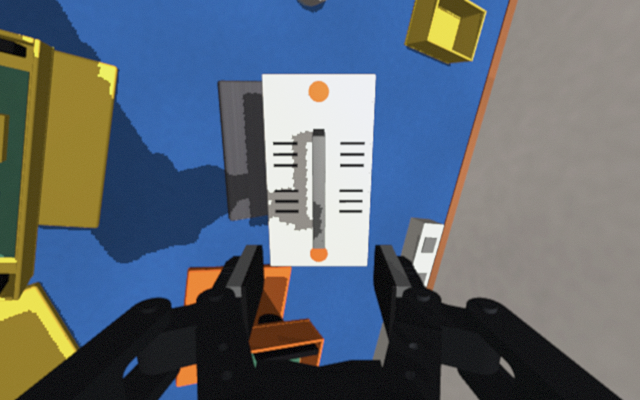

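The wrist picture shows the cover squarely on the housing, with its dots at (319,90) and (318,253). Both ends measure 5.0 mm above the rim, and the 30 N stop came at home depth.

```bash
python3 -c "
from cell import r
print(r.hand_in())"
```

```text
the job is handed in; nothing more can be done
None
```

The cover is off its hook and pressed home on the housing: both ends measured about 5.0 mm above the rim, the cover is released with the arm clear, and the job is handed in (no verdict was returned).

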